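# Rack the spice mills grinder end down

## Robot

A 6-joint arm with a two-finger parallel gripper is mounted at the origin on the work surface. World frame = base frame: x ahead of the robot, y to its left, z up, the work surface at z = 0. Lengths are in m, angles in rad, forces in N, time in s.
With the tool pointing down it reaches from about 0.25 to 0.725 m from the base axis. Payload 4 kg.
Tool frame: the origin (TCP) lies at the very end of the fingers, on their centre line; the grasp point (between the pads) lies 19 mm behind it; z points along the fingers, y is the line along which they close (so a half turn about z gives the same grasp; the last joint's range is limited). The gripper opens to 85 mm and grips with 20 to 120 N. Pads are 22 mm wide; open, the fingers measure 114 mm over their backs; the gripper's body (76 mm by 85 mm) begins 54 mm behind the grasp point. The pads swing forward as they close: fully open they stand 13 mm farther back than shut.
Start: joints at [-1.153, 0.241, 0.005, 1.335, 0, 1.571], TCP at [0.203, -0.457, 0.231] pointing down, gripper open.
Joint ranges: [-2.72, 2.72], [-1.05, 1.87], [-1.09, 1.28], [-1.99, 2.15], [-1.42, 1.44], [-3.14, 3.14]. Speed limits (rad/s): [2.79, 2.79, 3.14, 3.14, 3.14, 3.14].

## Interface

Orientations are given as a unit quaternion [x, y, z, w].
In Python, from workcell import bot, vision, workorder gives the robot as it stands.
- The arm moves only by the shell command python3 -m creep 'ROWS' [OPENING]. ROWS is JSON, a list of rows, each a list of 2 entries, a list of its own where there are three numbers: the shift along the tool's x, y, z in mm, then the turn, a rotation vector about the tool's x, y, z in rad. In form: [[[dx, dy, dz], [wx, wy, wz]], ...]. A call has 1 to 12 rows; each row shifts and turns the commanded pose from where the row before left it, along the tool's axes as they then stand; what a row does not reach is not made up. A row lasts 1/8 s, in which the tool goes at most 62.5 mm and 10.7 degrees, less where a joint would pass 70% of its speed; a pose out of reach is approached as far as the arm can. A call is refused whole if a number of a shift passes 62.5 or a number of a turn 0.188, either way. A call with a gripper value outside its range is refused whole. OPENING is the finger opening in mm, from 0 to 85.4, set as the call begins (- or left out, the last holds). The fingers move at their own pace and stop on an object; the grip force is fixed at half the most. Time passes only in rows, so rows that do not move let the fingers close. It gives the time, the measured TCP pose, the force, the opening and the grip force at its end, in the units of the state.
- bot.get_obs(): the state, without advancing time (a new reading comes with each control period).
- vision.camera(name): name is "scene" or "top" or "wrist"; returns a dict with "image" (420x560x3 uint8, blue, green, red), "z_map" (420x560 float32, m along the optical axis (not along the pixel's ray), 0 where there is no reading), "K" (3x3 intrinsics, pixels), "rvec" (rotation vector, rad) and "tvec" (3), from world to camera coordinates, as OpenCV has them; the wrist camera has in their place "tool_from_camera" (4x4, takes a point from camera to tool coordinates, whose origin is the TCP and whose axes are the flange's). Camera axes: x right, y down, z forward; pixel columns grow to the right and rows downward; lengths in m; the calibration is good to about 2 mm. A picture is of the moment at which its call begins: read the wrist's pose just before it.
- workorder.job_done(): hands the job in; it is judged then, once.
Trained networks look in a picture, given as the dict that the camera call returned (one of the last four; its "shot" number tells which), for a name from the list of things; names that differ only in an ending like _2 or _b are one class to them, and where a whole thing is asked for, a point or a joint stands for the part that bears it (a point fixed in the world has none). Each returns a list of dicts, best first, with "score" (0 to 1); they miss things now and then, are a little off and sometimes report something else, mostly with a low value. They report only what shows in the picture. A call takes as long as a camera call. They do not tell look-alikes from the thing itself.
- vision.spot_in(picture, query): "position" ([column, row] in pixels, amid what is visible of it).
- vision.place_of(picture, query): "position" ([column, row] in pixels: a listed point, or the origin of a listed thing).
The state is a dict: "clock": time; "joint_pos": joint angles; "joint_vel": joint speeds; "tau": joint torques, N m; "eef_pos": TCP position; "tool_rot": TCP orientation; "ft_force": force on the tool from outside, world axes, zero at the start; "ft_torque": the same for the moment, N m; "grip_width": finger opening in m; "grasp_force": force on a finger pad.
Only numpy, scipy, OpenCV 4.12 (cv2) and the standard library are available. Lean on these libraries where they do the work, as an engineer would, in place of code of your own. Each camera call takes 0.05 s, during which the arm holds its last target. There are 200 camera calls.

## Task

The grinder end of each steel spice mill is the heavy one, but both ends look alike: lift each of the two steel mills by the blue handle at its middle, see which end dips, and lay it in a free lane of the sloping rack with that heavy end downhill, one mill to a lane, then let go. Leave the wooden mill where it lies.

Things in the scene. Friction and masses are not known exactly. Their poses are not given: they have to be found in the camera images.
- mill_a_mid (a point): steel mill: square bar 150 long, 44 wide, 44 high (mm), 0.4 kg, lying on a white board; steel middle, like black caps, but one end (either) hides a heavy grinder. Point: bar's centre on the handle pivot, 22 up; x along bar, y along pivot, z out of its top. Over the pivot stands a blue handle: crossbar 56 wide, top 36 above pivot; on it a grip block 24 thick along y, 30 along x, from 36 to 80 above pivot.
- mill_b_mid (a point): a second steel mill, same shape, point, axes and handle as mill_a; its heavy end may be the other one. A weak spring keeps the handle square to the bar. Lifted by its handle, the bar swings about the pivot (y) and the heavy end dips to a stop at about 29 degrees; set down on a slope, the bar settles to the slope.
- rack_bed: rack's fixed sloping bed, 220 x 172 mm, tilted 25 degrees. Origin: mid upper surface, 60 above table; x down the slope, y across, z out of the bed. Two lanes along x centred at y = +45 and -45, 66 wide, between blue rails 10 high; stop 26 high at the foot, inner face x = +104; upper edge 107 above table. A mill goes mid-length of the bed, its centre 22 out from the bed.
- mill_wood_mid (a point): a bystander: a mill of the same shape and size with a wooden middle and white caps, lying on the board; not to be stored. Point and axes as for the steel mills.
Things that resemble listed ones, but are neither listed nor needed, are in the scene too. Leave any purple look-alike of the part that bears mill_b_mid alone.

How it is judged:
By the outcome, as a careful person would: the job done as asked, in the order asked, and still so for the second after the job is handed in, with the robot touching nothing.
It also fails if it takes over 67 s, if anything falls off the work surface, if the arm or the gripper's body presses on something with over 40 N, if the wrist force passes 120 N, or if a joint passes its speed limit or range.

## Working session

There is one attempt and no reset: what is moved stays moved. The work goes in short steps, Python scripts to look and compute and a shell command to move; the robot and the scene stay as the last step left them, time stands still between calls to the robot, and variables do not carry over. Pictures are saved under pics/ and viewed, at most 10 in all, crops included, and the job is handed in when it is done.

```bash
mkdir -p pics; ls; cat > h.py <<'E'
import numpy as np,cv2
from workcell import bot,vision,workorder
from scipy.spatial.transform import Rotation as R
def cam2w(p,obs=None):
    if 'rvec' in p:
        Rm=cv2.Rodrigues(np.array(p['rvec'],float))[0]; t=np.array(p['tvec'],float).ravel()
        return Rm.T, -Rm.T@t
    T=np.array(p['tool_from_camera']); Q=R.from_quat(obs['tool_rot']).as_matrix()
    return Q@T[:3,:3], Q@T[:3,3]+np.array(obs['eef_pos'])
def px2w(p,uv,z=None,obs=None):
    A,o=cam2w(p,obs); d=A@np.linalg.solve(p['K'],[uv[0],uv[1],1.])
    if z is None:
        return o+d*p['z_map'][int(round(uv[1])),int(round(uv[0]))]
    return o+d*(z-o[2])/d[2]
def cloud(p,obs=None):
    A,o=cam2w(p,obs); h,w=p['z_map'].shape
    u,v=np.meshgrid(np.arange(w),np.arange(h))
    r=np.stack([u,v,np.ones_like(u)],-1)@np.linalg.inv(p['K']).T
    return (r*p['z_map'][...,None])@A.T+o
E
python3 - <<'E'
from h import *
np.set_printoptions(precision=4,suppress=True)
for n in('top','scene'):
    p=vision.camera(n); cv2.imwrite(f'pics/{n}0.png',p['image'])
    for q in('mill_a_mid','rack_bed','mill_wood_mid'):
        for d in vision.place_of(p,q)[:5]: print(n,q,round(d['score'],2),np.round(d['position']),px2w(p,d['position']))
o=bot.get_obs();print(o['clock'],o['eef_pos'],R.from_quat(o['tool_rot']).as_matrix())
E
```

```text
pics
top mill_a_mid 0.66 [274. 168.] [ 0.5689 -0.0479  0.0507]
top rack_bed 0.8 [162. 185.] [0.5209 0.2269 0.071 ]
top mill_wood_mid 0.95 [356. 125.] [ 0.6748 -0.2499  0.0754]
scene mill_a_mid 0.66 [243. 253.] [ 0.6036 -0.0285  0.0545]
scene rack_bed 0.7 [360. 318.] [0.5277 0.234  0.0654]
scene mill_wood_mid 0.74 [151. 214.] [ 0.6975 -0.2381  0.0544]
0.4 [ 0.2028 -0.4569  0.2312] [[ 0.914   0.4057 -0.0001]
 [ 0.4057 -0.914   0.0003]
 [ 0.     -0.0003 -1.    ]]
```

View pics/top0.png

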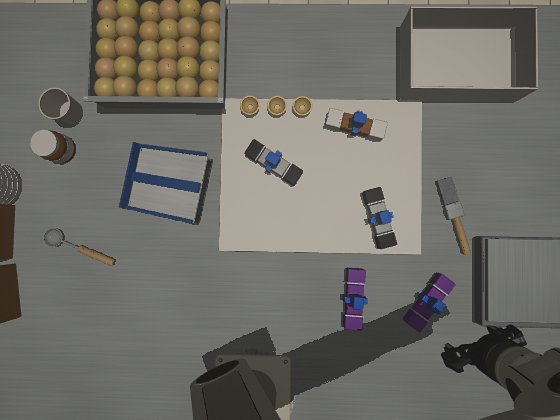

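View pics/scene0.png

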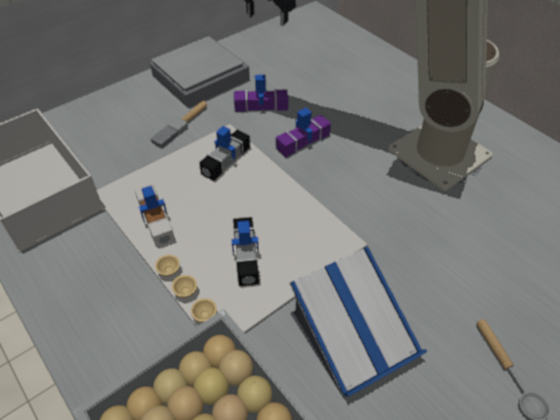

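The top view shows steel mills at about (274,163) and (379,217), the wooden one at (356,124), the purple ones at the bottom, and the rack at (165,183) with its lanes running left-right. Next I'll measure the geometry from depth.

```bash
python3 - <<'E'
from h import *
np.set_printoptions(precision=4,suppress=True)
p=vision.camera('top'); im=p['image'].astype(int); C=cloud(p); hsv=cv2.cvtColor(p['image'],cv2.COLOR_BGR2HSV)
print('board z',np.median(C[200:240,250:340,2]),'table',np.median(C[260:300,150:230,2]))
for nm,(u,v) in dict(A=(274,163),B=(379,217)).items():
    S=np.s_[v-38:v+38,u-38:u+38]
    c=C[S].reshape(-1,3); i=im[S].reshape(-1,3); h=hsv[S].reshape(-1,3)
    m=(i.max(1)<60)&(c[:,2]>.03)&(c[:,2]<.075)
    k=c[m][:,:2]; _,lab,cen=cv2.kmeans(k.astype(np.float32),2,None,(3,50,1e-5),5,cv2.KMEANS_PP_CENTERS)
    print(nm,'caps',cen,m.sum(),'z',np.median(c[m][:,2]),'mid',cen.mean(0),'dist',np.linalg.norm(cen[0]-cen[1]),'ang',np.degrees(np.arctan2(*(cen[0]-cen[1])[::-1])))
    b=(h[:,1]>120)&(abs(h[:,0].astype(int)-112)<14)&(c[:,2]>.09)
    print(' grip top',b.sum(),c[b].mean(0), c[b].min(0),c[b].max(0))
# rack
S=np.s_[145:220,120:212]; c=C[S].reshape(-1,3); i=im[S].reshape(-1,3)
w=(i.min(1)>150)&(c[:,2]>.01); q=c[w]
cm=q.mean(0);n=np.linalg.svd(q-cm,full_matrices=False)[2][2]; n*=np.sign(n[2])
r=(q-cm)@n; q=q[abs(r)<.005]; cm=q.mean(0);n=np.linalg.svd(q-cm,full_matrices=False)[2][2]; n*=np.sign(n[2])
x=np.array([0,0,-1.])-(-n[2])*n; x/=np.linalg.norm(x); y=np.cross(n,x)
print('rack n',n,'tilt',np.degrees(np.arccos(n[2])),'x',x,'y',y,'c',cm,len(q))
a=(q-cm)@x;b=(q-cm)@y; print('x ext',np.percentile(a,[0.5,99.5]),'y ext',np.percentile(b,[.5,99.5]))
print('hist y',np.histogram(b,20))
bl=(hsv[S].reshape(-1,3)[:,1]>120)&(c[:,2]>.01); d=(c[bl]-cm); print('blue x',np.percentile(d@x,[1,99]),'y',np.percentile(d@y,[1,99]),'z',np.percentile(d@n,[1,50,99]))
E
```

```text
board z 0.00958663898607881 table -0.0006187724465636091
A caps [[ 0.6139  0.0027]
 [ 0.5545 -0.0927]] 317 z 0.05321332055349881 mid [ 0.5842 -0.045 ] dist 0.112390876 ang 58.11512
 grip top 112 [ 0.5816 -0.0477  0.141 ] [ 0.4189 -0.0943  0.1062] [ 0.6005 -0.0313  1.2158]
B caps [[ 0.3956 -0.3268]
 [ 0.5036 -0.2961]] 362 z 0.053155043628682064 mid [ 0.4496 -0.3115] dist 0.11225979 ang -164.14574
 grip top 119 [ 0.4507 -0.3135  0.1116] [ 0.4359 -0.3262  0.1063] [ 0.4667 -0.2996  0.1165]
rack n [0.1764 0.9582 0.2252] tilt 76.98558686057407 x [ 0.0408  0.2215 -0.9743] y [-0.9835  0.181   0.    ] c [0.5115 0.127  0.1054] 14
x ext [-0.0042  0.0031] y ext [-0.0761  0.0747]
hist y (array([2, 0, 0, 1, 2, 0, 1, 1, 0, 0, 0, 0, 1, 1, 0, 1, 1, 1, 1, 1]), array([-0.0763, -0.0687, -0.0611, -0.0535, -0.0459, -0.0383, -0.0308,
       -0.0232, -0.0156, -0.008 , -0.0004,  0.0072,  0.0148,  0.0223,
        0.0299,  0.0375,  0.0451,  0.0527,  0.0603,  0.0679,  0.0754]))
blue x [-0.0069  0.1288] y [-0.0853  0.0833] z [0.0077 0.1259 0.1869]
```

```bash
python3 - <<'E'
from h import *
np.set_printoptions(precision=4,suppress=True)
p=vision.camera('top'); im=p['image'].astype(int); C=cloud(p); hsv=cv2.cvtColor(p['image'],cv2.COLOR_BGR2HSV)
S=np.s_[140:228,115:215]; c=C[S].reshape(-1,3); i=im[S].reshape(-1,3);h=hsv[S].reshape(-1,3)
print(im[195,155],im[165,170])
w=(h[:,1]<40)&(i.min(1)>125)&(c[:,2]>.01)&(c[:,2]<.125); q=c[w]; print(len(q))
for _ in range(4):
    cm=np.median(q,0) if _==0 else q.mean(0)
    n=np.linalg.svd(q-q.mean(0),full_matrices=False)[2][2]; n*=np.sign(n[2]); cm=q.mean(0)
    q=q[abs((q-cm)@n)<.006]
x=np.array([0,0,-1.])+n[2]*n; x/=np.linalg.norm(x); y=np.cross(n,x)
print('n',n,'tilt',np.degrees(np.arccos(n[2])),'x',x,'yaw',np.degrees(np.arctan2(x[1],x[0])),'c',cm,len(q))
a=(q-cm)@x;b=(q-cm)@y; print('x ext',np.percentile(a,[0.5,99.5]),'y ext',np.percentile(b,[.5,99.5]))
print('hist y',np.histogram(b,30))
# minAreaRect of blue frame in the plane
bl=(h[:,1]>110)&(abs(h[:,0].astype(int)-112)<15)&(c[:,2]>.01)&(c[:,2]<.14); d=c[bl]-cm
al=np.stack([d@x,d@y],1).astype(np.float32); print('rect',cv2.minAreaRect(al)); print('blue z',np.percentile(d@n,[2,50,98]))
hi=al[(d@n)>.018]; print('stop pts',len(hi),hi.mean(0),np.percentile(hi,[3,97],axis=0))
E
```

```text
[135 140 141] [135 139 141]
3390
n [0.0757 0.4169 0.9058] tilt 25.068784507703892 x [ 0.1617  0.8912 -0.4237] yaw 79.71493659149145 c [0.5288 0.2161 0.063 ] 3388
x ext [-0.101   0.1113] y ext [-0.0767  0.0762]
hist y (array([ 41, 143, 147, 143, 147, 146, 147, 147, 144, 146, 146, 145,  39,
         0,   2,   0,   0, 133, 146, 145, 146, 145, 149, 145, 147, 146,
       147, 143, 111,   2]), array([-0.081 , -0.0755, -0.07  , -0.0645, -0.059 , -0.0536, -0.0481,
       -0.0426, -0.0371, -0.0316, -0.0261, -0.0207, -0.0152, -0.0097,
       -0.0042,  0.0013,  0.0068,  0.0122,  0.0177,  0.0232,  0.0287,
        0.0342,  0.0397,  0.0451,  0.0506,  0.0561,  0.0616,  0.0671,
        0.0725,  0.078 ,  0.0835]))
rect ((0.008381552994251251, -0.0005609244108200073), (0.17134635150432587, 0.22451603412628174), 89.66290283203125)
blue z [0.005  0.0106 0.0269]
stop pts 250 [0.1138 0.0025] [[ 0.1097 -0.0782]
 [ 0.1184  0.0795]]
```

```bash
python3 -m creep '[[[48,-5.5,5],[0,0,0]],[[48,-5.5,5],[0,0,0]],[[48,-5.5,5],[0,0,0]],[[48,-5.5,5],[0,0,0]],[[48,-5.5,5],[0,0,0]],[[44,-5.5,5],[0,0,0]],[[0,0,0],[0,0,0.14]],[[0,0,0],[0,0,0]]]' 55
cat > look.py <<'E'
from h import *
import sys
np.set_printoptions(precision=4,suppress=True)
o=bot.get_obs(); p=vision.camera('wrist'); cv2.imwrite(f'pics/{sys.argv[1]}.png',p['image'])
M=R.from_quat(o['tool_rot']).as_matrix()
print('t',o['clock'],'tcp',np.array(o['eef_pos']),'yawx',np.degrees(np.arctan2(M[1,0],M[0,0])),'z',M[:,2],'j',np.array(o['joint_pos']))
C=cloud(p,o); im=p['image'].astype(int); h=cv2.cvtColor(p['image'],cv2.COLOR_BGR2HSV)
top=float(sys.argv[2])
m=(h[...,1]>100)&(abs(h[...,0].astype(int)-112)<15)&(abs(C[...,2]-top)<.006)&(p['z_map']>0)
n,lab,st,ce=cv2.connectedComponentsWithStats(m.astype(np.uint8))
for k in range(1,n):
    if st[k,4]>150:
        g=C[lab==k]; (c,s,a)=cv2.minAreaRect(g[:,:2].astype(np.float32)); d=np.array([*c,g[:,2].mean()])-o['eef_pos']
        print('grip top',st[k,4],np.array(c),s,a,'z',g[:,2].mean(),'tool-frame mm',1000*M.T@d, 'px',ce[k])
E
python3 look.py w1 0.112
```

```text
clock: 1.5
eef_pos: [0.4494, -0.3111, 0.201]
tool_rot: [0.99, 0.14, -0.0, -0.0]
ft_force: [-0.5, 0.2, 0.1]
grip_width: 0.0552
grasp_force: 0.0
t 1.5 tcp [ 0.4494 -0.3111  0.201 ] yawx 16.08118165123262 z [-0.0006  0.0002 -1.    ] j [-0.6054  0.3474  0.0724  1.2963 -0.0001  2.2555]
grip top 988 [ 0.4528 -0.3129] (0.02873067744076252, 0.02354801818728447) 16.324403762817383 z 0.11062032657173908 tool-frame mm [ 2.7676  2.6972 90.408 ] px [283.6043 208.7591]
```

View pics/w1.png

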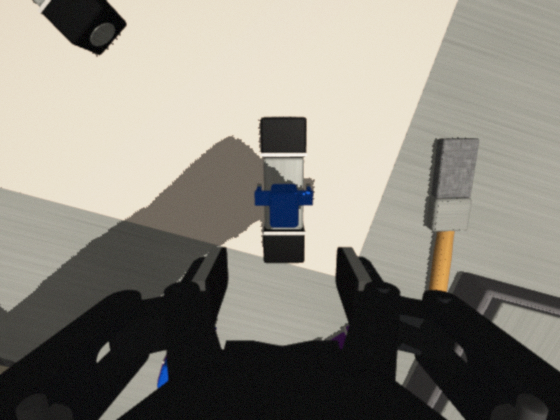

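The wrist view shows mill B below the fingers, grip block at (284,208), aligned. I'll correct by about 3 mm and descend.

```bash
python3 -m creep '[[[2.8,2.7,30],[0,0,0]],[[0,0,40],[0,0,0]],[[0,0,35],[0,0,0]],[[0,0,20],[0,0,0]],[[0,0,0],[0,0,0]]]'
python3 -m creep '[[[0,0,0],[0,0,0]],[[0,0,0],[0,0,0]],[[0,0,0],[0,0,0]],[[0,0,0],[0,0,0]],[[0,0,0],[0,0,0]],[[0,0,0],[0,0,0]]]' 5
```

```text
clock: 2.17
eef_pos: [0.4506, -0.3131, 0.0748]
tool_rot: [0.99, 0.139, -0.001, -0.001]
ft_force: [-0.6, -0.4, 0.1]
grip_width: 0.0553
grasp_force: 0.0
clock: 2.92
eef_pos: [0.4532, -0.314, 0.0777]
tool_rot: [0.99, 0.139, 0.001, 0.001]
ft_force: [-1.0, 1.4, 6.1]
grip_width: 0.0231
grasp_force: 61.1
```

```bash
python3 -m creep '[[[0,0,-15],[0,0,0]],[[0,0,-30],[0,0,0]],[[0,0,-40],[0,0,0]],[[0,0,-45],[0,0,0]],[[0,0,0],[0,0,0]],[[0,0,0],[0,0,0]],[[0,0,0],[0,0,0]],[[0,0,0],[0,0,0]]]'
python3 look.py w2 0.24
cat > dip.py <<'E'
from h import *
np.set_printoptions(precision=4,suppress=True)
o=bot.get_obs(); e=np.array(o['eef_pos']); M=R.from_quat(o['tool_rot']).as_matrix()
for n in('wrist','scene','top'):
    p=vision.camera(n); C=cloud(p,o); g=(C-e)@M   # tool frame
    v=p['image'].max(2)<70
    for s in(-1,1):
        m=v&(abs(g[...,1])<.024)&(s*g[...,0]>.045)&(s*g[...,0]<.085)&(g[...,2]>-.03)&(g[...,2]<.115)&(p['z_map']>0)
        if m.sum()>10: print(n,'end',s,'n',m.sum(),'median tool xyz mm',1000*np.median(g[m],0), 'z range',1000*np.percentile(g[m][:,2],[5,95]))
E
python3 dip.py
```

```text
clock: 3.92
eef_pos: [0.4518, -0.3129, 0.2047]
tool_rot: [0.99, 0.138, -0.001, -0.001]
ft_force: [-0.5, -0.2, -3.6]
grip_width: 0.0232
grasp_force: 61.2
t 3.925 tcp [ 0.4518 -0.3129  0.2047] yawx 15.916539237433918 z [-0.0025  0.0019 -1.    ] j [-0.6058  0.3534  0.0909  1.3114  0.0001  2.258 ]
grip top 3682 [ 0.4524 -0.3137] (0.02970522828400135, 0.02430134080350399) 15.780282974243164 z 0.2375511985350601 tool-frame mm [  0.3229   0.8472 -32.8138] px [281.3916 292.3876]
wrist end 1 n 4294 median tool xyz mm [55.9943  0.7249 -4.2294] z range [-7.7385 23.2041]
scene end -1 n 117 median tool xyz mm [-56.8603 -20.7086  59.4314] z range [48.3845 85.8966]
scene end 1 n 321 median tool xyz mm [ 59.3122 -13.967    8.1453] z range [-9.0883 27.8138]
top end -1 n 135 median tool xyz mm [-57.3676 -13.602   53.5168] z range [46.5393 80.0566]
top end 1 n 224 median tool xyz mm [54.963  -5.2022 -3.6548] z range [-10.2346  24.6697]
```

View pics/w2.png

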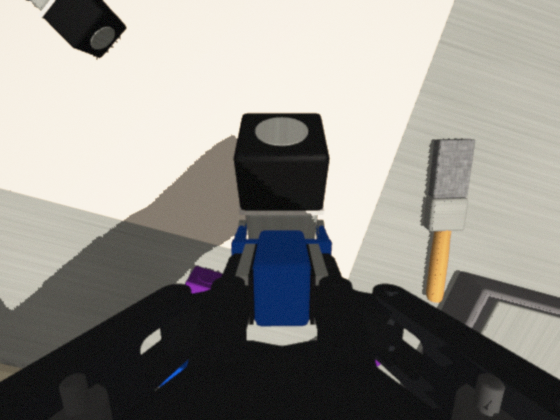

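The wrist view shows the +x (upper) cap raised, so the -x end is heavy. I'll lift, carry it to above the far lane (y = -45), and turn the long way round to stay within joint 6's range.

```bash
python3 -m creep '[[[0,0,-35],[0,0,0]],[[0,0,-35],[0,0,0]],[[26.6,-48,0],[0,0,0]],[[26.6,-48,0],[0,0,0]],[[26.6,-48,0],[0,0,0]],[[26.6,-48,0],[0,0,0]],[[26.6,-48,0],[0,0,0]],[[26.6,-48,0],[0,0,0]],[[26.6,-48,0],[0,0,0]],[[26.6,-48,0],[0,0,0]],[[26.6,-48,0],[0,0,0]],[[26.6,-48,0],[0,0,0]]]'
python3 -m creep '[[[0,0,0],[0,0,-0.185]],[[0,0,0],[0,0,-0.185]],[[0,0,0],[0,0,-0.185]],[[0,0,0],[0,0,-0.185]],[[0,0,0],[0,0,-0.185]],[[0,0,0],[0,0,-0.185]],[[0,0,0],[0,0,-0.185]],[[0,0,0],[0,0,-0.185]],[[0,0,0],[0,0,-0.185]],[[0,0,0],[0,0,-0.185]],[[0,0,0],[0,0,-0.185]],[[0,0,0],[0,0,-0.185]]]'
python3 -m creep '[[[0,0,0],[0,0,-0.185]],[[0,0,0],[0,0,-0.185]],[[0,0,0],[0,0,-0.185]],[[0,0,0],[0,0,-0.185]],[[0,0,0],[0,0,-0.185]],[[0,0,0],[0,0,-0.185]],[[0,0,0],[0,0,-0.185]],[[0,0,0],[0,0,-0.185]],[[0,0,0],[0,0,-0.185]],[[0,0,0],[0,0,-0.185]],[[0,0,0],[0,0,-0.185]],[[0,0,0],[0,0,0]]]'
python3 look.py w3 0.307; python3 dip.py
```

```text
clock: 5.62
eef_pos: [0.5836, 0.2012, 0.2764]
tool_rot: [0.987, 0.161, -0.002, -0.01]
ft_force: [0.7, -0.9, -4.2]
grip_width: 0.0233
grasp_force: 61.3
clock: 7.12
eef_pos: [0.5836, 0.1983, 0.276]
tool_rot: [0.294, 0.956, 0.007, -0.006]
ft_force: [0.3, 0.9, -3.8]
grip_width: 0.0235
grasp_force: 61.5
clock: 8.62
eef_pos: [0.5836, 0.1982, 0.2761]
tool_rot: [-0.656, 0.755, 0.009, 0.003]
ft_force: [-0.5, -0.1, -2.8]
grip_width: 0.0227
grasp_force: 61.4
t 8.625 tcp [0.5836 0.1982 0.2761] yawx -98.0483254465801 z [-0.0069  0.0175 -0.9998] j [ 0.3182  0.4744  0.4575  1.5551  0.0187 -1.1122]
grip top 3895 [0.5846 0.1972] (0.030079182237386703, 0.024664537981152534) 81.74752807617188 z 0.3083379321921685 tool-frame mm [  0.3594  -0.7885 -32.2515] px [281.3671 290.6383]
wrist end 1 n 4392 median tool xyz mm [56.3187 -0.9101 -4.2629] z range [-7.8372 23.046 ]
scene end -1 n 673 median tool xyz mm [-60.1291  -5.674   56.7605] z range [47.9082 79.3277]
scene end 1 n 86 median tool xyz mm [ 52.0112 -21.519   14.8158] z range [-8.2162 29.5204]
top end 1 n 340 median tool xyz mm [59.5006  4.4694 -0.4847] z range [-8.9159 26.438 ]
```

View pics/w3.png

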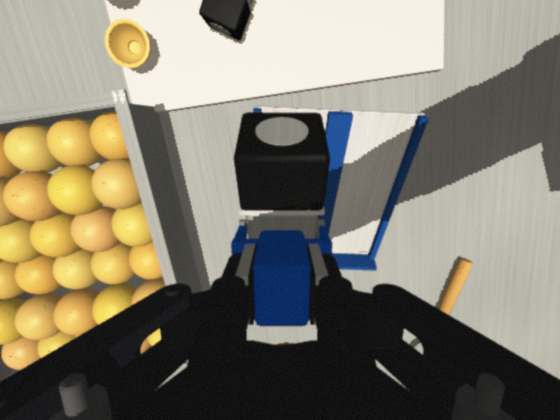

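```bash
python3 -m creep '[[[-11.5,5.5,0],[0.009,0.016,0.039]],[[-11.5,5.5,0],[0,0,0]],[[0,0,40],[0,0,0]],[[0,0,40],[0,0,0]],[[0,0,20],[0,0,0]],[[0,0,0],[0,0,0]],[[0,0,0],[0,0,0]]]'
cat > rk.py <<'E'
from h import *
np.set_printoptions(precision=4,suppress=True)
o=bot.get_obs(); p=vision.camera('wrist'); C=cloud(p,o); h=cv2.cvtColor(p['image'],cv2.COLOR_BGR2HSV)
M=R.from_quat(o['tool_rot']).as_matrix(); e=np.array(o['eef_pos'])
print(e,'yaw',np.degrees(np.arctan2(M[1,0],M[0,0])),'z',M[:,2])
yaw=np.radians(79.7); t=np.radians(25)
X=np.array([np.cos(yaw)*np.cos(t),np.sin(yaw)*np.cos(t),-np.sin(t)]); Y=np.array([-np.sin(yaw),np.cos(yaw),0]); Z=np.cross(X,Y)
O=np.array([.5298,.2214,.0605]); g=(C-O)@np.stack([X,Y,Z],1); ok=p['z_map']>0
wh=ok&(h[...,1]<45)&(abs(g[...,2])<.012)&(abs(g[...,0])<.1)&(abs(g[...,1])<.075)
print('bed z resid',wh.sum(),np.percentile(g[wh][:,2],[10,50,90])*1000)
bl=ok&(h[...,1]>100)&(abs(h[...,0].astype(int)-112)<15)&(g[...,2]>.003)&(g[...,2]<.016)&(abs(g[...,0])<.1)
for lo,hi,n in((-.03,.03,'mid'),(.06,.1,'+rail'),(-.1,-.06,'-rail')):
    m=bl&(g[...,1]>lo)&(g[...,1]<hi)
    if m.sum()>50:
        q=g[m]; print(n,m.sum(),'y pct',1000*np.percentile(q[:,1],[3,50,97]),'slope deg',np.degrees(np.polyfit(q[:,0],q[:,1],1)[0]))
st=ok&(h[...,1]>100)&(abs(h[...,0].astype(int)-112)<15)&(g[...,2]>.015)&(g[...,2]<.03)&(abs(g[...,0]-.11)<.02)&(abs(g[...,1])<.09)
if st.sum()>20: print('stop x',1000*np.percentile(g[st][:,0],[3,50,97]))
for s,n in((-.045,'L-'),(.045,'L+')):
    tgt=O+s*Y+.022*Z+np.array([0,0,.0472]); print(n,'TCP target',tgt,'shift tool mm',1000*M.T@(tgt-e))
E
python3 rk.py
```

```text
clock: 9.7
eef_pos: [0.5772, 0.2234, 0.178]
tool_rot: [-0.642, 0.767, 0.0, 0.001]
ft_force: [-0.7, 0.0, -3.2]
grip_width: 0.0233
grasp_force: 61.4
[0.5772 0.2234 0.178 ] yaw -100.14522281238101 z [ 0.0019  0.0018 -1.    ]
bed z resid 17494 [-0.6626  0.0918  0.87  ]
mid 4411 y pct [-12.9962  -0.885    8.7487] slope deg 1.9547302896101844
+rail 2696 y pct [75.7316 77.6957 83.1989] slope deg -0.22681753056638174
-rail 1054 y pct [-87.0688 -84.2006 -79.6103] slope deg -1.4526699635828788
stop x [106.9046 108.0341 110.4596]
L- TCP target [0.5757 0.2225 0.1276] shift tool mm [ 1.2897  1.3715 50.3076]
L+ TCP target [0.4872 0.2386 0.1276] shift tool mm [ 1.0465 91.371  50.1649]
```

```bash
python3 -m creep '[[[1.3,0.5,20],[0,0,0]],[[0,0,18],[0,0,0]],[[0,0,5],[0,0,0]],[[0,0,3],[0,0,0]],[[0,0,2],[0,0,0]],[[0,0,1],[0,0,0]],[[0,0,0],[0,0,0]],[[0,0,0],[0,0,0]]]'
python3 -c "
from h import *
o=bot.get_obs();print(o['ft_force'],o['ft_torque'])"
```

```text
clock: 10.75
eef_pos: [0.5762, 0.2219, 0.128]
tool_rot: [-0.642, 0.767, 0.0, 0.001]
ft_force: [0.8, -0.0, -1.1]
grip_width: 0.0237
grasp_force: 61.7
[ 0.83830281 -0.0114425  -1.12318928] [ 0.04986345 -0.20317451 -0.07223074]
```

```bash
python3 -m creep '[[[0,0,1.5],[0,0,0]],[[0,0,0],[0,0,0]],[[0,0,0],[0,0,0]]]'
python3 -m creep '[[[0,0,0],[0,0,0]],[[0,0,0],[0,0,0]],[[0,0,0],[0,0,0]],[[0,0,0],[0,0,0]],[[0,0,0],[0,0,0]],[[0,0,0],[0,0,0]]]' 45
python3 -m creep '[[[0,0,-20],[0,0,0]],[[0,0,-40],[0,0,0]],[[0,0,-60],[0,0,0]],[[0,0,-60],[0,0,0]],[[0,0,0],[0,0,0]]]'
cat > chk.py <<'E'
from h import *
import sys
np.set_printoptions(precision=4,suppress=True)
p=vision.camera('scene'); im=p['image']; cv2.imwrite('pics/'+sys.argv[1]+'.png',cv2.resize(im[230:420,240:470],None,fx=3,fy=3)); 
E
python3 chk.py s1
```

```text
clock: 11.12
eef_pos: [0.5764, 0.2221, 0.1278]
tool_rot: [-0.642, 0.767, 0.0, 0.002]
ft_force: [-0.9, -0.2, 6.1]
grip_width: 0.0234
grasp_force: 62.6
clock: 11.88
eef_pos: [0.5758, 0.2218, 0.1262]
tool_rot: [-0.642, 0.767, 0.0, 0.0]
ft_force: [-0.4, 0.8, -0.6]
grip_width: 0.0449
grasp_force: 0.0
clock: 12.5
eef_pos: [0.5782, 0.2225, 0.3131]
tool_rot: [-0.642, 0.767, -0.002, 0.006]
ft_force: [0.0, -0.2, 0.2]
grip_width: 0.0449
grasp_force: 0.0
```

View pics/s1.png

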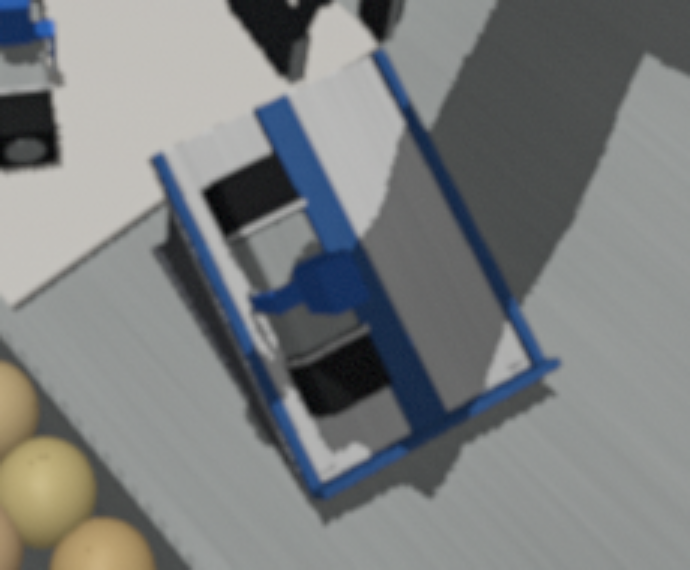

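The crop shows the first mill lying flat in its lane, between the rails, with its handle clear. Next is the other mill.

```bash
python3 -m creep '[[[43.5,-9,0],[0,0,0]],[[43.5,-9,0],[0,0,0]],[[43.5,-9,0],[0,0,0]],[[43.5,-9,20],[0,0,0]],[[43.5,-9,30],[0,0,0]],[[43.5,-9,30],[0,0,0]],[[0,0,30],[0,0,0.185]],[[0,0,0],[0,0,0.185]],[[0,0,0],[0,0,0.01]],[[0,0,0],[0,0,0]]]' 55
python3 look.py w4 0.111
```

```text
clock: 13.8
eef_pos: [0.5827, -0.0445, 0.1954]
tool_rot: [-0.487, 0.874, 0.001, -0.0]
ft_force: [0.6, -0.2, 0.7]
grip_width: 0.0549
grasp_force: 0.0
t 13.8 tcp [ 0.5827 -0.0445  0.1954] yawx -121.77179876889548 z [-0.0007  0.0011 -1.    ] j [-0.0768  0.4255  0.1739  1.32    0.001  -1.0931]
grip top 798 [ 0.6811 -0.2442] (0.03349831700325012, 0.016158191487193108) 40.52394485473633 z 0.1093676200809163 tool-frame mm [ 117.9874 -188.884    85.7617] px [ 8.5276 51.302 ]
grip top 1061 [ 0.5874 -0.0459] (0.029832346364855766, 0.023362668231129646) 58.08251190185547 z 0.11042921149622191 tool-frame mm [-1.2779 -4.8435 84.9767] px [276.4901 215.1122]
grip top 251 [0.437  0.1529] (0.023692281916737556, 0.008606807328760624) 74.54711151123047 z 0.10952567340131523 tool-frame mm [-91.1017 227.7337  86.1987] px [540.8367 310.7092]
```

```bash
python3 -m creep '[[[-1.3,-4.8,30],[0,0,0]],[[0,0,40],[0,0,0]],[[0,0,33],[0,0,0]],[[0,0,15],[0,0,0]],[[0,0,0],[0,0,0]]]'
python3 -m creep '[[[0,0,0],[0,0,0]],[[0,0,0],[0,0,0]],[[0,0,0],[0,0,0]],[[0,0,0],[0,0,0]],[[0,0,0],[0,0,0]],[[0,0,0],[0,0,0]]]' 5
python3 -m creep '[[[0,0,-15],[0,0,0]],[[0,0,-40],[0,0,0]],[[0,0,-50],[0,0,0]],[[0,0,-50],[0,0,0]],[[0,0,-45],[0,0,0]],[[0,0,0],[0,0,0]],[[0,0,0],[0,0,0]],[[0,0,0],[0,0,0]]]'
python3 look.py w5 0.311;python3 dip.py
```

```text
clock: 14.48
eef_pos: [0.5872, -0.0458, 0.0774]
tool_rot: [-0.486, 0.874, 0.001, -0.0]
ft_force: [-0.9, 0.6, -0.6]
grip_width: 0.0552
grasp_force: 0.0
clock: 15.22
eef_pos: [0.5888, -0.046, 0.0796]
tool_rot: [-0.485, 0.874, -0.0, 0.002]
ft_force: [-0.8, 1.1, 6.0]
grip_width: 0.0236
grasp_force: 61.0
clock: 16.23
eef_pos: [0.5865, -0.0461, 0.2755]
tool_rot: [-0.485, 0.874, 0.002, -0.002]
ft_force: [-0.0, 1.0, -3.9]
grip_width: 0.0233
grasp_force: 61.8
t 16.225 tcp [ 0.5865 -0.0461  0.2755] yawx -121.92567294311388 z [-0.0047  0.0014 -1.    ] j [-0.079   0.4151  0.3647  1.5252  0.001  -1.0925]
grip top 3358 [ 0.587  -0.0473] (0.029619188979268074, 0.023463508114218712) 57.94207763671875 z 0.30648709655413775 tool-frame mm [  0.8068  -0.9154 -30.9838] px [281.6286 290.6525]
wrist end -1 n 318 median tool xyz mm [-46.0641  -0.6348  -2.0765] z range [-3.2686 -0.6878]
wrist end 1 n 2739 median tool xyz mm [59.6979 -0.5375 57.9341] z range [51.2302 64.9886]
scene end -1 n 430 median tool xyz mm [-61.714    0.8495   1.    ] z range [-7.8565 24.7463]
top end 1 n 269 median tool xyz mm [60.4601  1.466  57.0203] z range [49.3538 65.6063]
```

View pics/w5.png

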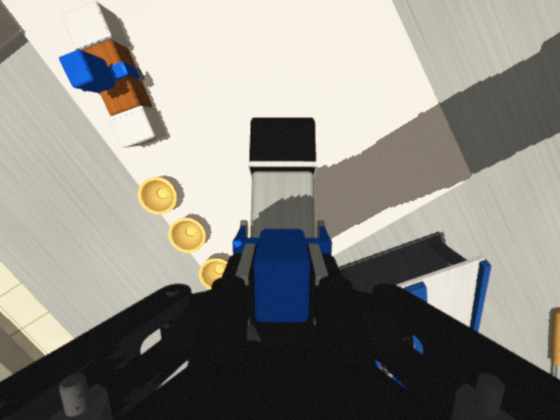

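This time the +x (upper in view) end dips, so that end must point downhill: turn +2.765 rad about tool z.

```bash
python3 -m creep '[[[-25,30,0],[0,0,0]],[[-33,41,0],[0,0,0]],[[-33,41,0],[0,0,0]],[[-33,41,0],[0,0,0]],[[-33,41,0],[0,0,0]],[[-32,41,0],[0,0,0]],[[0,0,0],[0,0,0.184]],[[0,0,0],[0,0,0.184]],[[0,0,0],[0,0,0.184]],[[0,0,0],[0,0,0.184]],[[0,0,0],[0,0,0.184]],[[0,0,0],[0,0,0.184]]]'
python3 -m creep '[[[0,0,0],[0,0,0.184]],[[0,0,0],[0,0,0.184]],[[0,0,0],[0,0,0.184]],[[0,0,0],[0,0,0.184]],[[0,0,0],[0,0,0.184]],[[0,0,0],[0,0,0.184]],[[0,0,0],[0,0,0.184]],[[0,0,0],[0,0,0.184]],[[0,0,0],[0,0,0.184]],[[0,0,0],[0,0,0]],[[0,0,0],[0,0,0]]]'
python3 dip.py; python3 rk.py
```

```text
clock: 17.92
eef_pos: [0.4881, 0.2383, 0.2779]
tool_rot: [0.048, 0.999, 0.0, -0.0]
ft_force: [0.0, -0.3, -3.5]
grip_width: 0.023
grasp_force: 61.8
clock: 19.3
eef_pos: [0.4881, 0.2384, 0.278]
tool_rot: [0.766, 0.643, 0.0, -0.0]
ft_force: [0.3, -0.2, -3.3]
grip_width: 0.0231
grasp_force: 61.8
wrist end -1 n 457 median tool xyz mm [-46.6037   1.0425  -1.9706] z range [-3.3553 -0.5329]
wrist end 1 n 2861 median tool xyz mm [58.6128  0.4614 57.6994] z range [50.9279 64.7954]
scene end -1 n 157 median tool xyz mm [-53.0295  21.6631  13.5919] z range [-6.5137 32.4932]
scene end 1 n 671 median tool xyz mm [58.803   7.4088 58.8469] z range [49.5719 83.6927]
top end -1 n 333 median tool xyz mm [-60.956   -0.3052  -0.1434] z range [-7.0048 26.1512]
[0.4881 0.2384 0.2781] yaw 80.006089346354 z [-0.0001  0.0008 -1.    ]
bed z resid 2454 [-0.8249  0.187   1.5653]
mid 1582 y pct [-12.4695  -4.6726   4.8282] slope deg -0.20278761494309247
+rail 175 y pct [78.036  81.746  83.2553] slope deg -0.6871173877206693
-rail 788 y pct [-86.7252 -82.8955 -79.616 ] slope deg -0.22763914382689812
stop x [107.1563 108.3095 112.2523]
L- TCP target [0.5757 0.2225 0.1276] shift tool mm [ -0.5774  89.054  150.4681]
L+ TCP target [0.4872 0.2386 0.1276] shift tool mm [ -0.0966  -0.9447 150.487 ]
```

```bash
python3 -m creep '[[[0,-0.4,30],[0,0,0]],[[0,0,45],[0,0,0]],[[0,0,40],[0,0,0]],[[0,0,20],[0,0,0]],[[0,0,6],[0,0,0]],[[0,0,4],[0,0,0]],[[0,0,2],[0,0,0]],[[0,0,1],[0,0,0]],[[0,0,0],[0,0,0]],[[0,0,0],[0,0,0]]]'
```

```text
clock: 20.75
eef_pos: [0.4883, 0.2389, 0.1307]
tool_rot: [0.766, 0.642, 0.001, -0.0]
ft_force: [0.8, -0.7, -2.3]
grip_width: 0.023
grasp_force: 61.9
```

```bash
python3 -m creep '[[[0,0,1.5],[0,0,0]],[[0,0,0.7],[0,0,0]],[[0,0,0],[0,0,0]],[[0,0,0],[0,0,0]]]'
python3 -m creep '[[[0,0,0],[0,0,0]],[[0,0,0],[0,0,0]],[[0,0,0],[0,0,0]],[[0,0,0],[0,0,0]],[[0,0,0],[0,0,0]],[[0,0,0],[0,0,0]]]' 45
python3 -m creep '[[[0,0,-20],[0,0,0]],[[0,0,-40],[0,0,0]],[[0,0,-60],[0,0,0]],[[0,0,-60],[0,0,0]],[[-40,0,0],[0,0,0]],[[-40,0,0],[0,0,0]],[[-40,0,0],[0,0,0]],[[0,0,0],[0,0,0]],[[0,0,0],[0,0,0]]]'
python3 chk.py s2
```

```text
clock: 21.25
eef_pos: [0.4885, 0.2392, 0.1298]
tool_rot: [0.766, 0.642, 0.002, -0.0]
ft_force: [-0.4, -0.6, 6.8]
grip_width: 0.023
grasp_force: 63.1
clock: 22.0
eef_pos: [0.4878, 0.2387, 0.128]
tool_rot: [0.766, 0.642, 0.0, -0.0]
ft_force: [-0.2, -0.4, 0.8]
grip_width: 0.0449
grasp_force: 0.0
clock: 23.12
eef_pos: [0.467, 0.1206, 0.308]
tool_rot: [0.766, 0.642, 0.001, -0.0]
ft_force: [0.7, 0.2, -0.1]
grip_width: 0.045
grasp_force: 0.0
```

View pics/s2.png

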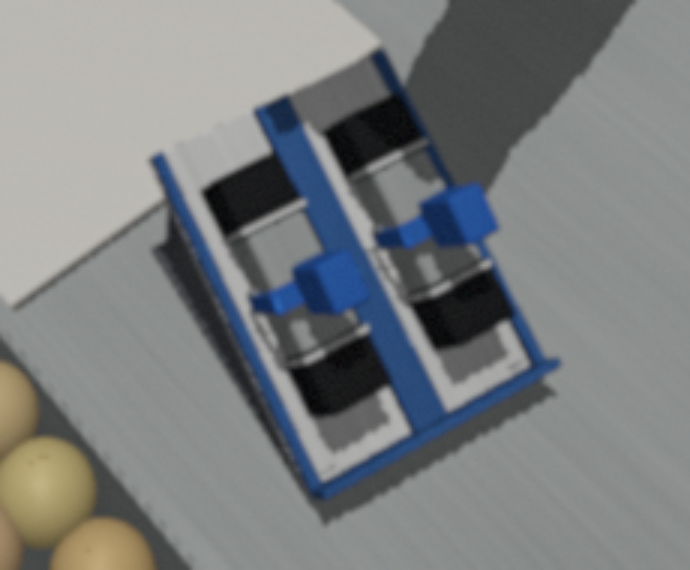

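The crop shows both mills lying flat, one to a lane, and the arm clear of them. I'm handing it in.

```bash
python3 -c "
from workcell import workorder
print(workorder.job_done())"
```

```text
the job is handed in; nothing more can be done
None
```

Both steel mills lie flat in the rack, one to a lane with the heavy end downhill and let go, and the wooden and purple mills were left alone; I handed the job in at about 23 s, and the system gave no verdict.

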